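# Hang the sample basket on the spring-balanced arm

### The arm

A 7-joint arm with a two-finger parallel gripper is mounted at the origin on a cart in front of the work surface, level with it; the furniture and walls round the work are solid. World frame = base frame: x ahead of the robot, y to its left, z up, the work surface at z = 0. Lengths are in m, angles in rad, forces in N, time in s.
With the tool pointing down it reaches from about 0.4 to 0.875 m from the base axis. Payload 19.3 kg.
Tool frame: the origin (TCP) lies at the very end of the fingers, on their centre line; the grasp point (between the pads) lies 19 mm behind it; z points along the fingers, y is the direction in which the jaws open and shut (so a half turn about z gives the same grasp; the last joint's range is limited). The gripper opens to 85 mm and grips with 20 to 120 N. Pads are 22 mm wide; open, the fingers measure 114 mm over their backs; the gripper's body (76 mm by 85 mm) begins 54 mm behind the grasp point. The pads swing forward as they close: fully open they stand 13 mm farther back than shut.
Start: joints at [1.221, 0.521, -0.036, 1.599, 0.021, 1.021, -0.113], TCP at [0.173, -0.601, 0.231] pointing down, gripper open.
Joint ranges: [-2.91, 2.91], [-0.3, 2.13], [-1.5, 1.42], [0.17, 2.43], [-1.26, 4.41], [0.16, 1.93], [-2.52, 2.52]. Speed limits (rad/s): [1.89, 1.89, 2.39, 2.39, 3.01, 3.01, 3.01].

### API

Orientations are given as [roll, pitch, yaw] about the fixed x, y, z axes, in that order (R = Rz(yaw) Ry(pitch) Rx(roll)).
In Python, from workcell import bot, vision, job_done gives the robot as it stands.
- The arm moves only by the tool arm_command, never from a script. Its arguments are lists of equal length, an entry for each row: "gripper": the finger opening in cm, from 0 to 8.54; "slide": the shift along the tool's x, y, z in cm, a list of three; "turn": the turn, a rotation vector about the tool's x, y, z in degrees, a list of three. A call has 1 to 5 rows; each row is the pose to reach, as a shift and turn from the pose commanded when the call began, along the tool's axes at that moment; what a row does not reach only later rows make up. A row lasts 1/8 s, in which the tool goes at most 62.5 mm and 10.7 degrees, less where a joint would pass 70% of its speed; a pose out of reach is approached as far as the arm can. A call with a gripper value outside its range is refused whole. The fingers move at their own pace and stop on an object; "force" is the grip in N (left out, the last holds). Time passes only in rows, so rows that repeat a pose let the fingers close. It gives the time, the measured TCP pose, the force and the opening at its end, in the units of the state.
- bot.observe(): the state, without advancing time (a new reading comes with each control period).
- vision.grab_frame(name): name is "scene" or "top" or "wrist"; returns the picture (400x640x3 uint8, blue, green, red); there is no depth.
- vision.camera_model(name): a dict with "mtx" (3x3 intrinsics, pixels), "T" (4x4, takes a point from camera to world coordinates). Camera axes: x right, y down, z forward; pixel columns grow to the right and rows downward; lengths in m; the calibration is good to about 2 mm. A picture is of the moment at which its call begins: read the wrist's pose just before it. camera_model takes no time and is no camera call; for the wrist camera it gives the pose at the moment of the call.
- job_done(): hands the job in, once; it reports no verdict.
The state is a dict: "clock": time; "qpos": joint angles; "qd": joint speeds; "joint_efforts": joint torques, N m; "position": TCP position; "tool_rot": TCP orientation; "force": force on the tool from outside, world axes, zero at the start; "moment": the same for the moment, N m; "grip_width": finger opening in m.
Only numpy, scipy, OpenCV 4.12 (cv2) and the standard library are available. Lean on these libraries where they do the work, as an engineer would, in place of code of your own. Each camera call takes 0.05 s, during which the arm holds its last target. There are 200 camera calls.

### The job

Take the wire basket of sample bottles by its slanted black handle and hang both of its hooks over the cross bar of the spring-balanced arm, so that it drains over the dish. The spring gives way under the weight: lower the basket gently with the arm, hold it there until the arm has stopped sinking and carries the whole weight, and only then let go, so that the arm neither drops nor springs up. Keep out from under the fixed top boom by tilting the hand like the handle, and leave the other things on the bench alone.

Things in the scene. Friction and masses are not known exactly. Their poses are not given: they have to be found in the camera images.
- basket_grip (a point): Centre of the black slanted grip bar of the loose wire basket. Bar 14 mm thick (basket's y), 20 mm deep, 72 mm long; from here its axis leans 35 deg: (-0.574, 0, 0.819) in the basket's axes, 27 mm on to its top end, 45 mm down to its low end. Pose axes are the basket's: z up, x from handle side to hook side. Basket mass unknown, 0.3 to 0.65 kg.
- basket_seat (a point): Midway between the basket's two hooks, where the bar's centre sits once hung: (64.5, 0, 10.2) mm from basket_grip. Hooks: upside-down J of 6 mm wire at y = +-24 mm; stem 10 mm to -x, free leg 11 mm to +x with its flared tip 29 mm below this point, mouth 14 mm wide, open downward. The basket's centre of mass is below this point.
- basket_bottom (a point): Centre of the basket's underside, 150 mm below basket_seat in the basket's axes. The wire tray is 81 (x, -36 to +45 mm) x 88 (y) x 50 mm high and holds three fixed small bottles up to 80 mm high; stands on the table.
- bar_mid (a point): Middle of the arm's steel cross bar, 8 mm thick, along y, 250 mm above the table at rest; moves with the arm. Hub 18 mm wide in the middle, end collars inside faces at y = +-41 mm. x axis runs from the free end to the post, level at rest: a basket must face this heading, come from the free end with basket_seat 35 mm or more above the bar, then be lowered.
- boom_tip (a point): Underside of the free end of the fixed top boom, 26 mm wide, which runs level above the arm from the post to 61 mm out past the bar, 130 mm above the resting bar. A flat dish 90 x 90 x 12 mm lies on the table under the bar.
- balance_arm (a joint): Angle (rad) the sprung arm has sunk: 0 unloaded (sloping 0.25 rad up to the bar), stop at 0.55. Pivot 160 mm from the bar on the post's side, 40 mm lower than the resting bar; sinking moves the bar up to 5 mm outward too: yield to a sideways push, it also loads the arm. Spring 3.0 N m/rad: the bar gives about 8.5 mm/N, 20 to 60 mm (0.13 to 0.36 rad) under the basket. Lightly damped.
- beaker_mid (a point): bystander: centre of a loose glass beaker, 62 x 56 x 70 mm, upright
- crucible_mid (a point): bystander: centre of a loose porcelain crucible, 45 mm across, 21 mm high
- bottle_mid (a point): bystander: centre of a loose bottle with a cap, 48 mm across, 109 mm high, upright
- rack_mid (a point): bystander: centre of a loose flat micro-tube rack, 66 x 125 x 16 mm

How it is judged:
On the way, in this order (a step that is already met when the one before it is completed fails the run):
1. the basket is held up in the gripper (height (world z) of basket_grip above 0.19 m and contact force between the fingers and basket above 0.5 N), for 0.2 s.
2. both hooks are over the bar, the arm has sunk under the basket and come to rest while the gripper still holds it (distance between basket_seat and bar_mid below 0.013 m and value of joint balance_arm above 0.08 rad and velocity of joint balance_arm between -0.05 and 0.05 rad/s and contact force between basket and balance_arm above 1.5 N and contact force between the fingers and basket above 0.3 N), for 0.3 s.
At the end, for the whole second after the job is handed in: The basket hangs by both hooks on the bar (seat within 13 mm of the bar's middle, along the bar within 0.2 rad, upright within 0.2 rad), the arm sunk by more than 0.08 rad under it, both at rest, gripper off (distance between basket_seat and bar_mid below 0.013 m and angle between the y axis of basket_seat and the y axis of bar_mid, either way round below 0.2 rad and angle between basket_seat's own z axis and vertical below 0.2 rad and value of joint balance_arm above 0.08 rad and velocity of joint balance_arm between -0.1 and 0.1 rad/s and linear speed of basket below 0.04 m/s); the robot touches nothing.
It fails at once if the arm drops or springs up: it turns faster than 0.4 rad/s (about 65 mm/s at the bar) (velocity of joint balance_arm above 0.4 rad/s or velocity of joint balance_arm below -0.4 rad/s).
It fails at once if a bystander is moved by more than 30 mm (distance of any of beaker_mid, crucible_mid, bottle_mid, rack_mid from where it was at the start of the episode above 0.03 m).
It fails at once if the basket is tipped over (angle between basket_seat's own z axis and vertical above 0.7 rad).
It also fails if it takes over 54 s, if anything falls off the work surface, if the arm or the gripper's body presses on something with over 40 N, if the wrist force passes 120 N, or if a joint passes its speed limit or range.

## Working session

There is one attempt and no reset: what is moved stays moved. The work goes in short steps, Python scripts to look and compute and a tool call to move; the robot and the scene stay as the last step left them, time stands still between calls to the robot, and variables do not carry over. Pictures are saved under pics/ and viewed, about 8 in all and at most 12, crops included, and the job is handed in when it is done.

Besides the shell and the picture viewer there is one more tool, called as name(argument=value, ...), one argument or row to a line, values as JSON. arm_command: Moves the arm, as the interface text tells. Its arguments: {"type":"object","properties":{"gripper":{"type":"array","items":{"type":"number"}},"slide":{"type":"array","items":{"type":"array","items":{"type":"number"}}},"turn":{"type":"array","items":{"type":"array","items":{"type":"number"}}},"force":{"type":"number"}},"required":["gripper","slide","turn"]}

```bash
ls; mkdir -p pics; python3 - <<'E'
from workcell import bot, vision
import cv2, numpy as np
print(bot.observe())
for n in ("scene","top"):
    cv2.imwrite(f"pics/{n}0.png",vision.grab_frame(n)); m=vision.camera_model(n); print(n,np.round(m["mtx"],2).tolist(),np.round(m["T"],4).tolist())
E
```

```text
pics
{'clock': 0.0, 'qpos': array([ 1.2208131 ,  0.52199433, -0.03635245,  1.60000785,  0.02119566,
        1.02111668, -0.11276831]), 'qd': array([ 1.68741557e-03,  1.15599433e-03, -8.16067663e-04, -6.87184043e-04,
        1.16974844e-03, -4.23919401e-05, -5.66015689e-04]), 'joint_efforts': array([ 1.02640694e-03, -9.27103329e+01,  1.98087864e+00, -3.69942105e+01,
        1.80199445e-02,  7.98843219e-03, -1.12868117e-04]), 'position': array([ 0.17247564, -0.60037152,  0.23073778]), 'tool_rot': array([-3.14045315e+00,  6.63228969e-05,  2.79824427e-01]), 'force': array([0.76790934, 0.48084212, 0.40579987]), 'moment': array([-0.02867024, -0.01457971,  0.02946405]), 'grip_width': 0.08550699322318378}
scene [[450.79, 0.0, 312.92], [0.0, 450.79, 200.56], [0.0, 0.0, 1.0]] [[-0.7653, -0.4722, 0.4374, -0.0127], [-0.6436, 0.5662, -0.515, 0.4493], [-0.0045, -0.6756, -0.7372, 1.1179], [0.0, 0.0, 0.0, 1.0]]
top [[388.34, 0.0, 322.77], [0.0, 388.34, 199.91], [0.0, 0.0, 1.0]] [[0.0047, -0.9946, 0.1036, 0.3805], [-1.0, -0.0054, -0.0067, -0.1518], [0.0072, -0.1035, -0.9946, 1.4333], [0.0, 0.0, 0.0, 1.0]]
```

View pics/scene0.png

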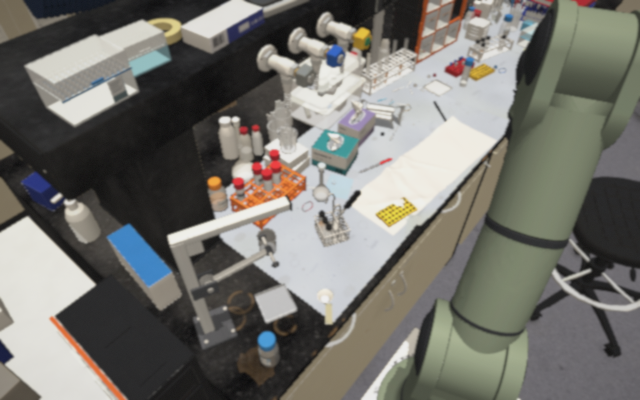

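View pics/top0.png

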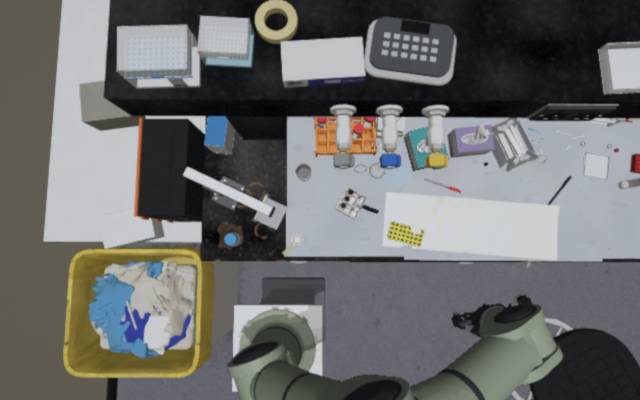

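The scene view shows the basket at about (332,225) with a black handle at (350,200), the stand's boom from (175,240) to (288,203), and the bar at about (268,242). In the top view the basket is at (352,205), the boom runs from (187,172) to (270,212), and the dish is under it. I'll take zoomed crops next.

```bash
python3 - <<'E'
import cv2, numpy as np
s=cv2.imread("pics/scene0.png"); t=cv2.imread("pics/top0.png")
def crop(im,x0,y0,w,h,k):
    c=cv2.resize(im[y0:y0+h,x0:x0+w],None,fx=k,fy=k,interpolation=cv2.INTER_CUBIC)
    for i in range(0,w,10): cv2.putText(c,str(x0+i),(i*k,8),0,.3,(0,255,255),1); cv2.line(c,(i*k,0),(i*k,4),(0,255,255))
    for j in range(0,h,10): cv2.putText(c,str(y0+j),(0,j*k+4),0,.3,(0,255,255),1)
    return c
a=crop(s,305,180,65,70,6); b=crop(s,235,195,65,70,6)
c=crop(t,325,180,65,45,6); d=crop(t,230,180,65,45,6)
cv2.imwrite("pics/c0.png",np.vstack([np.hstack([a,b])[:420],np.hstack([c,d])])[:690])
im=cv2.imread("pics/c0.png");print(im.shape)
cv2.imwrite("pics/c1.png",cv2.resize(im,None,fx=.87,fy=.87,interpolation=cv2.INTER_AREA))
E
```

```text
(690, 780, 3)
```

View pics/c1.png

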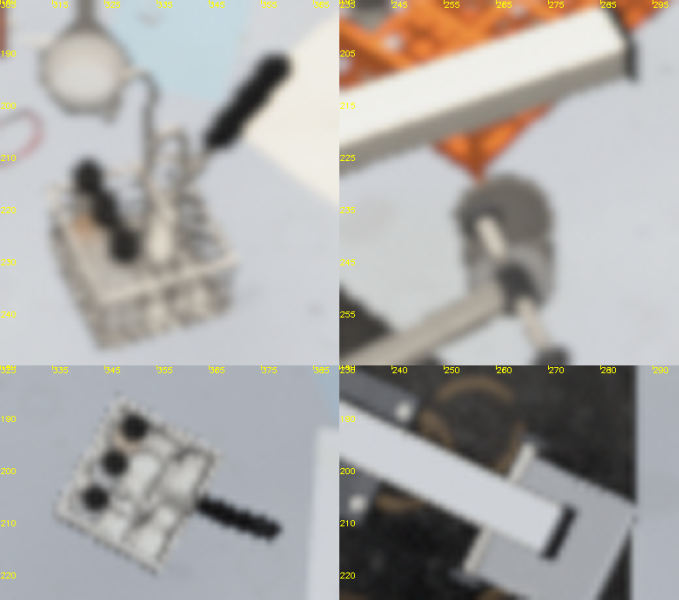

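Crop findings, in original pixels:
- **Handle:** scene low end (345.8,206.8), top end (359.2,191.9). Top view low end (362.7,206.6), top end (378.4,211.6).
- **Bar:** scene ends (261.7,235.6) and (276.5,264), hub (268.5,248.6). Top view ends (266.7,195.3) and (255,219.7).
- **Tray rim in the top view:** corners (348.4,186.3), (366.2,197.8), (355.1,219.3), (336.1,207.4).

```bash
cat > h.py <<'E'
from workcell import bot, vision
import cv2, numpy as np
from scipy.spatial.transform import Rotation as Rn
def ray(m,px):
    d=m["T"][:3,:3]@np.linalg.solve(m["mtx"],[px[0],px[1],1.]); return m["T"][:3,3],d/np.linalg.norm(d)
def onz(m,px,z):
    o,d=ray(m,px); return o+d*(z-o[2])/d[2]
def tri(obs):
    A=np.zeros((3,3));b=np.zeros(3);L=[]
    for m,p in obs:
        o,d=ray(m,p);P=np.eye(3)-np.outer(d,d);A+=P;b+=P@o;L.append((o,P))
    x=np.linalg.solve(A,b); return x,[float(np.linalg.norm(P@(x-o))*1e3) for o,P in L]
def proj(m,X):
    T=np.linalg.inv(m["T"]);c=T[:3,:3]@np.asarray(X)+T[:3,3];p=m["mtx"]@c;return p[:2]/p[2]
def tool():
    s=bot.observe();return s["position"],Rn.from_euler("xyz",s["tool_rot"]).as_matrix(),s
E
python3 - <<'E'
from h import *
np.set_printoptions(precision=4,suppress=True)
S=vision.camera_model("scene");T=vision.camera_model("top")
lo=tri([(S,(345.8,206.8)),(T,(362.7,206.6))]);hi=tri([(S,(359.2,191.9)),(T,(378.4,211.6))]);print("handle",lo,hi)
d=hi[0]-lo[0];print(np.linalg.norm(d),"yaw",np.degrees(np.arctan2(-d[1],-d[0])), "lean",np.degrees(np.arctan2(np.hypot(*d[:2]),d[2])))
a=tri([(S,(261.7,235.6)),(T,(266.7,195.3))]);b=tri([(S,(276.5,264)),(T,(255,219.7))]);print("bar",a,b)
for n,m,p in (("S",S,[(261.7,235.6),(276.5,264),(268.5,248.6)]),("T",T,[(266.7,195.3),(255,219.7)])): print(n,[onz(m,q,.25) for q in p])
c=[onz(T,q,.05) for q in [(348.4,186.3),(366.2,197.8),(355.1,219.3),(336.1,207.4)]];print("tray",c,np.mean(c,0))
for i,j in((1,0),(2,3),(2,1),(3,0)):
    e=c[j]-c[i];print(np.linalg.norm(e),np.degrees(np.arctan2(e[1],e[0])))
print("boom dir T",[onz(T,q,.39) for q in [(187,172),(270,212)]])
print(vision.camera_model("wrist")["mtx"], np.linalg.inv(np.vstack([np.c_[tool()[1],tool()[0]],[0,0,0,1]]))@vision.camera_model("wrist")["T"])
E
```

```text
handle (array([ 0.4949, -0.2982,  0.1093]), [1.2979147056652702, 1.2979147056651532]) (array([ 0.4781, -0.3442,  0.1479]), [2.130235622646176, 2.130235622646338])
0.06235248447534097 yaw 69.81902896450916 lean 51.73661668215277
bar (array([0.5184, 0.013 , 0.255 ]), [2.509153886455922, 2.509153886456052]) (array([0.442 , 0.047 , 0.2444]), [0.28875053017531493, 0.2887505301753493])
S [array([0.5236, 0.0118, 0.25  ]), array([0.4389, 0.0494, 0.25  ]), array([0.4837, 0.0295, 0.25  ])]
T [array([0.5169, 0.0121, 0.25  ]), array([0.442 , 0.0462, 0.25  ])]
tray [array([ 0.5742, -0.253 ,  0.05  ]), array([ 0.5329, -0.3168,  0.05  ]), array([ 0.4556, -0.2767,  0.05  ]), array([ 0.4978, -0.2089,  0.05  ])] [ 0.5151 -0.2638  0.05  ]
0.0759572301926609 57.10341871917765
0.0798649347250367 58.09626878440366
0.08712104920995524 -27.431398083128695
0.08821877372304862 -30.036559547364117
boom dir T [array([0.5633, 0.2101, 0.39  ]), array([ 0.4556, -0.017 ,  0.39  ])]
[[293.8039   0.     320.207 ]
 [  0.     293.8039 203.917 ]
 [  0.       0.       1.    ]] [[-0.0004 -0.964  -0.2658  0.0679]
 [ 1.     -0.0004 -0.0002 -0.    ]
 [ 0.0001 -0.2658  0.964  -0.144 ]
 [ 0.      0.      0.      1.    ]]
```

```bash
cat >> h.py <<'E'
def Rt(yawdeg,tilt=35): return Rn.from_euler("xyz",[np.pi,-np.radians(tilt),np.radians(yawdeg)]).as_matrix()
def plan(pos,R):
    p,C,s=tool(); print("t",s["clock"],"slide cm",np.round(C.T@(np.asarray(pos)-p)*100,2),"turn deg",np.round(np.degrees(Rn.from_matrix(C.T@R).as_rotvec()),2))
E
python3 - <<'E'
from h import *
R=Rt(58); plan(np.array([.478,-.322,.14])-.12*R[:,2],R)
E
```

```text
t 0.1 slide cm [ 31.93 -13.72  -0.74] turn deg [ 12.76  33.38 -40.65]
```

arm_command(
  gripper=[8.5, 8.5, 8.5, 8.5, 8.5],
  slide=[
    [31.9, -13.7, -0.7],
    [31.9, -13.7, -0.7],
    [31.9, -13.7, -0.7],
    [31.9, -13.7, -0.7],
    [31.9, -13.7, -0.7],
  ],
  turn=[
    [12.8, 33.4, -40.6],
    [12.8, 33.4, -40.6],
    [12.8, 33.4, -40.6],
    [12.8, 33.4, -40.6],
    [12.8, 33.4, -40.6],
  ],
)

```text
clock: 0.72
position: [0.4154, -0.4019, 0.2379]
tool_rot: [3.141, -0.61, 1.01]
force: [0.5, -0.2, -1.5]
grip_width: 0.0853
```

```bash
python3 - <<'E'
from h import *
R=Rt(58); plan(np.array([.478,-.322,.14])-.12*R[:,2],R); print(tool()[2])
E
```

```text
t 0.725 slide cm [2.66 1.07 1.81] turn deg [ 0.08  0.04 -0.1 ]
{'clock': 0.725, 'qpos': array([ 1.27029711,  0.64208723, -0.46936535,  1.57924377, -0.33064227,
        1.18611143,  0.45496456]), 'qd': array([-0.12371984,  0.45320687, -0.63488339, -0.22237427, -0.39120389,
        0.27023037,  0.734825  ]), 'joint_efforts': array([   2.64213279, -106.18730307,   -6.02851376,  -31.58259988,
         -1.54679507,    0.78782022,   -2.30534703]), 'position': array([ 0.41538412, -0.40192327,  0.23793777]), 'tool_rot': array([ 3.14146213, -0.61012085,  1.0100577 ]), 'force': array([ 0.47587983, -0.1929311 , -1.46690313]), 'moment': array([-0.51514649,  0.30137493, -0.08716746]), 'grip_width': 0.08531818261338575}
```

arm_command(
  gripper=[8.5, 8.5],
  slide=[
    [2.6, 1.0, 1.8],
    [2.6, 1.0, 1.8],
  ],
  turn=[
    [0, 0, 0],
    [0, 0, 0],
  ],
)

```text
clock: 0.98
position: [0.4414, -0.3794, 0.2374]
tool_rot: [-3.139, -0.608, 1.009]
force: [-0.7, -0.2, 1.4]
grip_width: 0.0853
```

```bash
python3 - <<'E'
from h import *
m=vision.camera_model("wrist"); np.savez("pics/w1.npz",**m); im=vision.grab_frame("wrist"); cv2.imwrite("pics/w1.png",im)
R=Rt(58); g=np.array([.478,-.322,.14]);plan(g-.12*R[:,2],R)
B=np.c_[[R[:2,0][0]/.819,R[:2,0][1]/.819,0],[-R[0,1],-R[1,1],0],[0,0,1]]
for n,v in dict(grip=(0,0,0),top=(-15.5,0,22),low=(26,0,-37),hL=(64.5,24,22),hR=(64.5,-24,22)).items(): print(n,proj(m,g+B@np.array(v)/1e3))
E
```

```text
t 1.025 slide cm [ 0.15  0.09 -0.01] turn deg [ 0.04  0.23 -0.27]
grip [320.50826764 199.73499118]
top [320.5282236  208.04172308]
low [320.48230997 188.90942003]
hL [294.31286339 126.13561904]
hR [346.22113153 125.9452875 ]
```

View pics/w1.png

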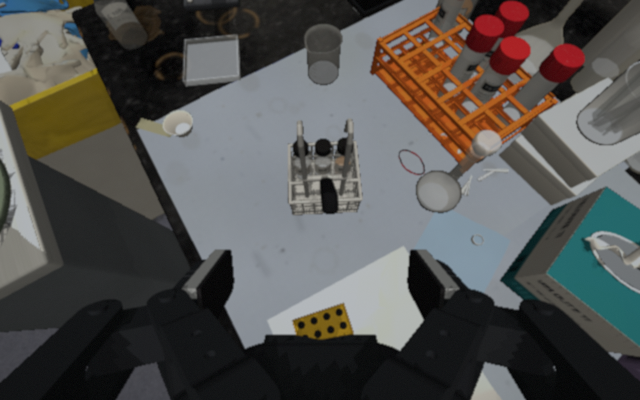

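The wrist view shows the basket centred, with the black handle from about (326,182) to (330,205), hook tops near (300,125) and (348,123), and the rack at (322,322). I'll measure this with a zoom and a mask.

```bash
python3 - <<'E'
from h import *
im=cv2.imread("pics/w1.png")
x0,y0,w,h,k=275,105,100,118,5
msk=(im.max(2)<50).astype(np.uint8); msk[:165]=0;msk[225:]=0;msk[:,:300]=0;msk[:,360:]=0
ys,xs=np.nonzero(msk);print(len(xs),xs.mean(),ys.mean(),xs.min(),xs.max(),ys.min(),ys.max())
for y in range(ys.min(),ys.max()+1,3): r=xs[ys==y];print(y,r.min(),r.max(),r.mean())
c=cv2.resize(im[y0:y0+h,x0:x0+w],None,fx=k,fy=k,interpolation=cv2.INTER_CUBIC)
for i in range(0,w,10): cv2.putText(c,str(x0+i),(i*k,8),0,.3,(0,0,255),1)
for j in range(0,h,10): cv2.putText(c,str(y0+j),(0,j*k+4),0,.3,(0,0,255),1)
cv2.imwrite("pics/w1c.png",c)
E
```

```text
480 328.40208333333334 196.08125 321 337 178 212
178 324 327 325.5
181 321 331 326.0
184 321 332 326.5
187 321 333 327.0
190 321 335 328.0
193 321 336 328.5
196 322 336 329.0
199 322 336 329.0
202 322 337 329.5
205 322 337 329.5
208 323 337 330.0
211 323 336 329.5
```

View pics/w1c.png

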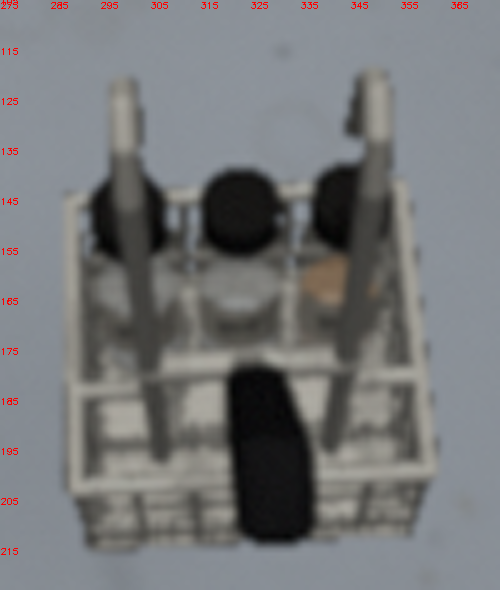

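```bash
python3 - <<'E'
from h import *
np.set_printoptions(precision=4,suppress=True)
m=dict(np.load("pics/w1.npz"))
t=onz(m,(329.7,201),.162);l=onz(m,(326.3,188.5),.103);a=onz(m,(299.6,127),.159);b=onz(m,(350,126),.159)
print(t,l,a,b,np.linalg.norm(a-b))
e=a-b;y1=np.degrees(np.arctan2(e[1],e[0]))-90;hm=(a+b)/2;d=hm-t;print("yaw",y1,np.degrees(np.arctan2(d[1],d[0])),"len mm (80)",np.hypot(*d[:2])*1e3,np.hypot(*(l-t)[:2])*1e3,"(41)")
for Y in(60,61):
    u=np.array([np.cos(np.radians(Y)),np.sin(np.radians(Y)),0])
    print(Y,"grip from top,low,hooks",t+.0155*u,l-.026*u,hm-.0645*u)
corners=[onz(m,p,.05) for p in [(275+70/5,105+195/5),(275+405/5,105+183/5),(275+432/5,105+470/5),(275+75/5,105+490/5)]]
print(corners,np.mean(corners,0)); e=corners[0]-corners[1];f=corners[3]-corners[2];print(np.degrees(np.arctan2(e[1],e[0]))-90,np.degrees(np.arctan2(f[1],f[0]))-90,[np.linalg.norm(corners[i]-corners[i-1]) for i in range(4)])
E
```

```text
[ 0.4796 -0.334   0.162 ] [ 0.4973 -0.3029  0.103 ] [ 0.4964 -0.2561  0.159 ] [ 0.5368 -0.2804  0.159 ] 0.047191159306136585
yaw 59.08336635633492 60.645110354177724 len mm (80) 75.39646814360344 35.76713630041418 (41)
60 grip from top,low,hooks [ 0.4874 -0.3205  0.162 ] [ 0.4843 -0.3254  0.103 ] [ 0.4844 -0.3241  0.159 ]
61 grip from top,low,hooks [ 0.4872 -0.3204  0.162 ] [ 0.4847 -0.3256  0.103 ] [ 0.4853 -0.3247  0.159 ]
[array([ 0.5022, -0.204 ,  0.05  ]), array([ 0.5802, -0.2488,  0.05  ]), array([ 0.5393, -0.3202,  0.05  ]), array([ 0.4612, -0.2773,  0.05  ])] [ 0.5207 -0.2626  0.05  ]
60.11201426772587 61.20781107794099 [np.float64(0.08399066383538445), np.float64(0.08991652352378622), np.float64(0.08228019595203126), np.float64(0.08920175389202029)]
```

```bash
python3 - <<'E'
from h import *
R=Rt(60.2); g=np.array([.4855,-.323,.14]);plan(g-.04*R[:,2],R);plan(g+.019*R[:,2],R)
E
```

```text
t 1.025 slide cm [0.44 0.86 8.17] turn deg [ 1.3   0.23 -2.07]
t 1.025 slide cm [ 0.46  0.72 14.07] turn deg [ 1.3   0.23 -2.07]
```

arm_command(
  gripper=[5, 5, 5, 5, 5],
  slide=[
    [0.4, 0.8, 4],
    [0.45, 0.85, 8],
    [0.45, 0.75, 12.0],
    [0.45, 0.7, 14.1],
    [0.45, 0.7, 14.1],
  ],
  turn=[
    [1.3, 0.2, -2.1],
    [1.3, 0.2, -2.1],
    [1.3, 0.2, -2.1],
    [1.3, 0.2, -2.1],
    [1.3, 0.2, -2.1],
  ],
)

```text
clock: 1.65
position: [0.4898, -0.3139, 0.1234]
tool_rot: [-3.14, -0.61, 1.049]
force: [-0.2, -0.5, 0.0]
grip_width: 0.0497
```

```bash
python3 - <<'E'
from h import *
im=vision.grab_frame("wrist"); cv2.imwrite("pics/w2.png",im)
R=Rt(60.2); g=np.array([.4855,-.323,.14]);plan(g+.019*R[:,2],R);print(tool()[2]["force"])
E
```

```text
t 1.7 slide cm [0.15 0.01 0.09] turn deg [ 0.07  0.07 -0.08]
[-0.24014687 -0.42753086  1.16306629]
```

View pics/w2.png

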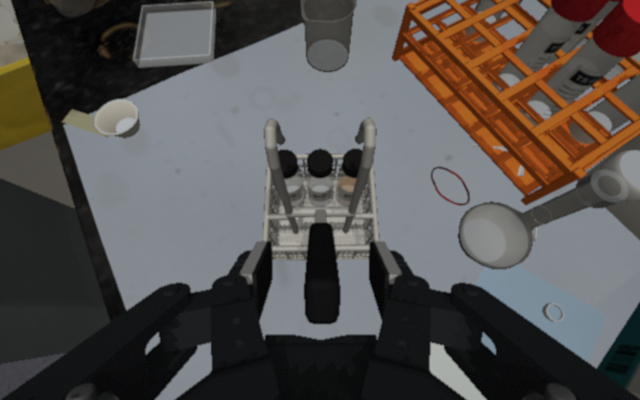

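The view shows the handle centred between the fingers (320,275), with the hook tops at (270,125) and (368,125). I'll close and lift now.

arm_command(
  gripper=[0.5, 0.5, 0.5, 0.5, 0.5],
  slide=[
    [0, 0, 0],
    [0, 0, 0],
    [0, 0, 0],
    [0, 0, 0],
    [0, 0, 0],
  ],
  turn=[
    [0, 0, 0],
    [0, 0, 0],
    [0, 0, 0],
    [0, 0, 0],
    [0, 0, 0],
  ],
  force=80,
)

```text
clock: 2.33
position: [0.4902, -0.3147, 0.125]
tool_rot: [3.14, -0.61, 1.05]
force: [-4.5, -1.0, 7.8]
grip_width: 0.013
```

arm_command(
  gripper=[0.5, 0.5, 0.5, 0.5, 0.5],
  slide=[
    [0.6, 0, -0.8],
    [1.7, 0, -2.45],
    [3.4, 0, -4.9],
    [5.2, 0, -7.4],
    [6.9, 0, -9.8],
  ],
  turn=[
    [0, 0, 0],
    [0, 0, 0],
    [0, 0, 0],
    [0, 0, 0],
    [0, 0, 0],
  ],
)

```text
clock: 2.95
position: [0.4906, -0.3138, 0.2465]
tool_rot: [3.14, -0.609, 1.051]
force: [-0.0, -1.7, -5.7]
grip_width: 0.0133
```

arm_command(
  gripper=[0.5, 0.5, 0.5, 0.5],
  slide=[
    [1.15, 0, -1.64],
    [2.3, 0, -3.3],
    [3.2, 0, -4.5],
    [3.2, 0, -4.5],
  ],
  turn=[
    [0, 0, 0],
    [0, 0, 0],
    [0, 0, 0],
    [0, 0, 0],
  ],
)

```text
clock: 3.45
position: [0.4911, -0.3135, 0.3001]
tool_rot: [3.139, -0.61, 1.051]
force: [0.6, 0.1, -6.4]
grip_width: 0.013
```

```bash
python3 - <<'E'
from h import *
for n in("scene","top"): cv2.imwrite(f"pics/{n}3.png",vision.grab_frame(n))
p,R,s=tool(); m=vision.camera_model("wrist"); np.savez("pics/w3.npz",p=p,R=R,**m); cv2.imwrite("pics/w3.png",vision.grab_frame("wrist")); print(p,s["tool_rot"],s["force"],s["moment"],s["grip_width"],s["qpos"])
E
```

```text
[ 0.49061477 -0.31325059  0.29873131] [-3.14135365 -0.61012469  1.04949171] [-0.0961498   1.10715581 -6.40306602] [-1.54007948  0.8820482   0.01464518] 0.012912275696548334 [ 1.12702814  0.54742846 -0.51819469  1.58500482 -0.37053813  1.18746348
  0.30099478]
```

View pics/w3.png

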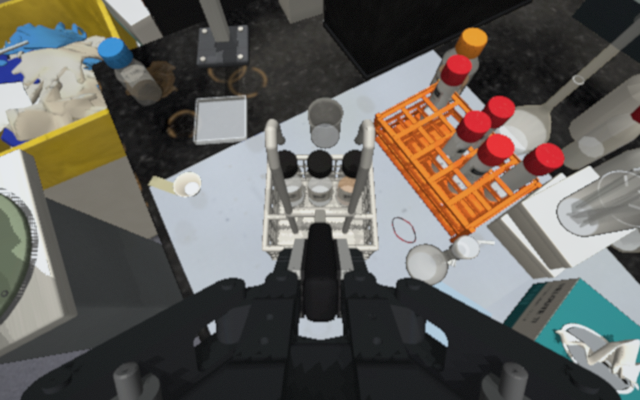

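Basket is held: opening 13 mm, about 6 N. The hook pixels match those before the lift, so nothing slipped. Next I'll move to a look pose in front of the bar's free end.

```bash
cat >> h.py <<'E'
def uB(Y):
    c,s=np.cos(np.radians(Y)),np.sin(np.radians(Y)); return np.array([[c,-s,0],[s,c,0],[0,0,1]])
# seat in tool frame (measured basis: grasp point at grip)
SEAT_T=np.array([0,0,-.019])+Rt(0).T@np.array([.0645,0,.0102])
def tcp_for_seat(seat,Y): return np.asarray(seat)-Rt(Y)@SEAT_T
E
python3 - <<'E'
from h import *
np.set_printoptions(precision=4,suppress=True)
d=np.load("pics/w3.npz"); m=dict(d); p=d["p"];R=d["R"]
z=.159-.1245+p[2]
q=[onz(m,x,z) for x in((270,126),(368,126))]; mid=sum(q)/2-np.array([0,0,.009]); print("seat by hooks",mid,np.linalg.norm(q[0]-q[1]),"model",p+R@SEAT_T, "in basket axes", uB(60.1).T@(mid-p-R@SEAT_T)*1e3)
Y=65;s=np.array([.482,.030,.25])+uB(Y)@[-.09,0,.05]
plan(tcp_for_seat(s,Y),Rt(Y))
E
```

```text
seat by hooks [ 0.5192 -0.2633  0.3242] 0.04776668900845251 model [ 0.5173 -0.2668  0.3245] in basket axes [ 3.9797  0.0855 -0.2242]
t 3.6 slide cm [ 10.92 -16.62  10.61] turn deg [ 2.77  0.03 -4.  ]
```

arm_command(
  gripper=[0.5, 0.5, 0.5, 0.5, 0.5],
  slide=[
    [1, -1.5, 1],
    [2.5, -3.8, 2.4],
    [4.3, -6.6, 4.2],
    [6.1, -9.4, 6],
    [7.8, -12, 7.6],
  ],
  turn=[
    [0.3, 0, -0.5],
    [0.8, 0, -1.2],
    [1.4, 0, -2],
    [2, 0, -3],
    [2.8, 0, -4],
  ],
)

```text
clock: 4.22
position: [0.4395, -0.159, 0.281]
tool_rot: [-3.141, -0.61, 1.135]
force: [1.1, -0.7, -5.8]
grip_width: 0.013
```

```bash
python3 - <<'E'
from h import *
Y=65;s=np.array([.482,.030,.25])+uB(Y)@[-.09,0,.05]
plan(tcp_for_seat(s,Y),Rt(Y));print(tool()[2]["qpos"])
E
```

```text
t 4.225 slide cm [ 3.36 -4.14  3.18] turn deg [-0.06  0.03  0.04]
[ 1.11402692  0.37151497 -0.62604005  1.93736613 -0.47152263  1.0055883
  0.35746368]
```

arm_command(
  gripper=[0.5, 0.5, 0.5, 0.5],
  slide=[
    [1.7, -2.1, 1.6],
    [2.7, -3.4, 2.6],
    [3.2, -4.1, 3.1],
    [3.2, -4.1, 3.1],
  ],
  turn=[
    [0, 0, 0],
    [0, 0, 0],
    [0, 0, 0],
    [0, 0, 0],
  ],
)

```text
clock: 4.72
position: [0.4216, -0.1032, 0.2745]
tool_rot: [3.141, -0.61, 1.135]
force: [0.4, -0.5, -5.6]
grip_width: 0.0132
```

```bash
python3 - <<'E'
from h import *
Y=65;s=np.array([.482,.030,.25])+uB(Y)@[-.09,0,.05]
plan(tcp_for_seat(s,Y),Rt(Y));p,R,S=tool(); m=vision.camera_model("wrist"); np.savez("pics/w4.npz",p=p,R=R,**m); im=vision.grab_frame("wrist"); cv2.imwrite("pics/w4.png",im)
for n in("scene","top"): cv2.imwrite(f"pics/{n}4.png",vision.grab_frame(n))
print(p,S["qpos"],S["force"],proj(m,[.482,.03,.25]))
x0,y0,w,h,k=200,0,240,160,3.3
c=cv2.resize(im[y0:y0+h,x0:x0+w],None,fx=k,fy=k,interpolation=cv2.INTER_CUBIC)
for i in range(0,w,10): cv2.putText(c,str(x0+i),(int(i*k),8),0,.3,(0,0,255),1)
for j in range(0,h,10): cv2.putText(c,str(y0+j),(0,int(j*k)+4),0,.3,(0,0,255),1)
cv2.imwrite("pics/w4c.png",c)
E
```

```text
t 4.725 slide cm [ 0.2  -0.16  0.17] turn deg [0.   0.05 0.04]
[ 0.42164528 -0.1031925   0.27448732] [ 1.09882424  0.30396602 -0.67253226  2.05919851 -0.53922593  0.92454411
  0.36018554] [ 0.4076689  -0.46648599 -5.57580969] [317.51731848  73.02234258]
```

View pics/w4c.png

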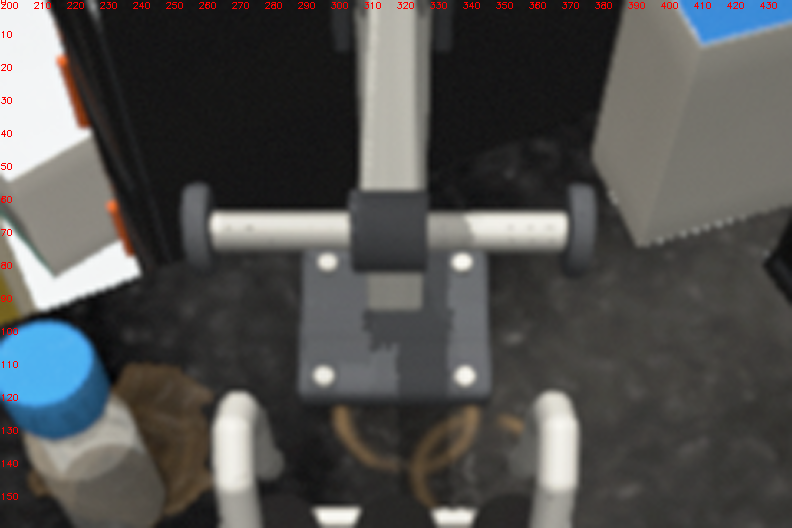

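The view shows the bar level at row 69.7, inner collar faces at columns 263.6 and 372.7, the hub at column 318, and the hook stems at columns 271.3 and 369 with the arch's far edge at row 118.8. From these I'll compute the offset from seat to bar.

```bash
python3 - <<'E'
from h import *
np.set_printoptions(precision=4,suppress=True)
d=np.load("pics/w4.npz"); m=dict(d); p=d["p"];R=d["R"]
a=onz(m,(263.6,69.9),.25);b=onz(m,(372.7,69.6),.25);e=a-b
bar=(a+b)/2;Y=np.degrees(np.arctan2(e[1],e[0]))-90
print("bar ends",a,b,"len(82)",np.linalg.norm(e),"mid",bar,"heading",Y)
tool_yaw=np.degrees(np.arctan2(R[1,0],R[0,0]));print("tool yaw",tool_yaw, "basket y in world from tool y", np.degrees(np.arctan2(-R[1,1],-R[0,1]))-90)
seat=p+R@SEAT_T;B=uB(tool_yaw)
print("model seat",seat)
for dx in(-2,0,2,4,6):
    pts=[seat+B@np.array([dx/1e3+.0005+.0135*np.cos(t),.024,-.0035+.0135*np.sin(t)]) for t in np.linspace(0,np.pi,60)]
    L=np.array([proj(m,q) for q in pts]); tip=[proj(m,seat+B@np.array([dx/1e3+.011,s*.024,-.029])) for s in(1,-1)]
    print(dx,"arch row",L[:,1].min(),"cols",proj(m,seat+B@np.array([dx/1e3-.01,.024,0])),proj(m,seat+B@np.array([dx/1e3-.01,-.024,0])),"tip",tip)
print("bar in basket axes rel seat", uB(tool_yaw).T@(bar-seat)*1e3)
# cross-check by top/scene
S=vision.camera_model("scene");T=vision.camera_model("top");print(proj(S,bar),proj(T,bar),"meas S (268.5,248.6) T (260.9,207.5)")
E
```

```text
bar ends [0.4451 0.0506 0.25  ] [0.5225 0.0148 0.25  ] len(82) 0.08523092660038724 mid [0.4838 0.0327 0.25  ] heading 65.21461487102823
tool yaw 65.04693564572824 basket y in world from tool y 65.0297435709721
model seat [ 0.4443 -0.0546  0.3002]
-2 arch row 121.85014478902613 cols [270.8833 163.7361] [367.3788 163.6816] tip [array([280.2393, 154.9605]), array([358.3692, 154.9174])]
0 arch row 118.51681983676608 cols [271.1052 160.1472] [367.161  160.0935] tip [array([280.3846, 152.0846]), array([358.226 , 152.0419])]
2 arch row 115.21316491233507 cols [271.3251 156.5909] [366.9452 156.5378] tip [array([280.5288, 149.2299]), array([358.0838, 149.1876])]
4 arch row 111.93878563020778 cols [271.543  153.0667] [366.7313 153.0143] tip [array([280.6719, 146.3961]), array([357.9427, 146.3543])]
6 arch row 108.69329456379262 cols [271.759  149.5742] [366.5194 149.5225] tip [array([280.814, 143.583]), array([357.8026, 143.5416])]
bar in basket axes rel seat [ 95.8189   0.9774 -50.2038]
[267.5207 249.4123] [259.7442 206.0326] meas S (268.5,248.6) T (260.9,207.5)
```

arm_command(
  gripper=[0.5, 0.5, 0.5, 0.5, 0.5],
  slide=[
    [0.8, -0.05, 0.6],
    [2.4, -0.1, 1.8],
    [4.2, -0.15, 3.3],
    [5.8, -0.15, 4.5],
    [6.8, -0.15, 5.3],
  ],
  turn=[
    [0, 0, 0],
    [0, 0, 0],
    [0, 0, 0],
    [0, 0, 0],
    [0, 0, 0],
  ],
)

```text
clock: 5.5
position: [0.4571, -0.0229, 0.2702]
tool_rot: [3.141, -0.61, 1.137]
force: [-0.4, 0.5, -6.3]
grip_width: 0.0131
```

arm_command(
  gripper=[0.5, 0.5, 0.5, 0.5],
  slide=[
    [0.5, 0, 0.4],
    [0.72, 0, 0.58],
    [0.72, 0, 0.58],
    [0.72, 0, 0.58],
  ],
  turn=[
    [0, 0, 0],
    [0, 0, 0],
    [0, 0, 0],
    [0, 0, 0],
  ],
)

```text
clock: 6.0
position: [0.4606, -0.0167, 0.2694]
tool_rot: [3.141, -0.61, 1.134]
force: [-0.1, -0.3, -5.9]
grip_width: 0.0131
```

```bash
python3 - <<'E'
from h import *
np.set_printoptions(precision=4,suppress=True)
p,R,S=tool(); m=vision.camera_model("wrist"); np.savez("pics/w5.npz",p=p,R=R,**m); im=vision.grab_frame("wrist"); cv2.imwrite("pics/w5.png",im)
bar=np.array([.4838,.0327,.25]);B=uB(65.2)
print(p,S["clock"],S["force"],S["qpos"],"seat rel bar (basket axes)",B.T@(p+R@SEAT_T-bar)*1e3, proj(m,bar))
x0,y0,w,h,k=220,60,200,150,3.9
c=cv2.resize(im[y0:y0+h,x0:x0+w],None,fx=k,fy=k,interpolation=cv2.INTER_CUBIC)
for i in range(0,w,10): cv2.putText(c,str(x0+i),(int(i*k),8),0,.3,(0,0,255),1)
for j in range(0,h,10): cv2.putText(c,str(y0+j),(0,int(j*k)+4),0,.3,(0,0,255),1)
cv2.imwrite("pics/w5c.png",c)
E
```

```text
[ 0.4606 -0.0167  0.2694] 6.0 [-0.0925 -0.305  -5.8601] [ 0.9347  0.3002 -0.7366  2.0936 -0.5814  0.7777  0.2083] seat rel bar (basket axes) [-0.9187  0.1623 45.1405] [319.6132 177.9551]
```

View pics/w5c.png

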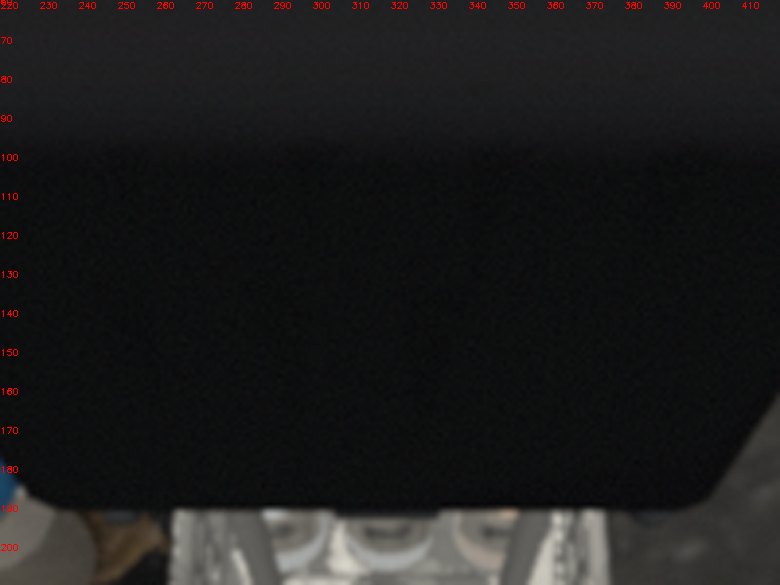

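The boom's end now hides the bar from the wrist camera. I'll check the alignment in the scene view instead.

```bash
python3 - <<'E'
from h import *
im=vision.grab_frame("scene"); cv2.imwrite("pics/scene5.png",im); S=vision.camera_model("scene")
bar=np.array([.4838,.0327,.25]);B=uB(65.2);p,R,_=tool();seat=p+R@SEAT_T
x0,y0,w,h,k=225,185,100,100,6
c=cv2.resize(im[y0:y0+h,x0:x0+w],None,fx=k,fy=k,interpolation=cv2.INTER_CUBIC)
for i in range(0,w,10): cv2.putText(c,str(x0+i),(int(i*k),8),0,.3,(0,0,255),1)
for j in range(0,h,10): cv2.putText(c,str(y0+j),(0,int(j*k)+4),0,.3,(0,0,255),1)
def dot(X,col):
    q=(proj(S,X)-[x0,y0]+.5)*k; cv2.circle(c,tuple(int(v) for v in q),3,col,1)
for s in(-41,0,41): dot(bar+B@[0,s/1e3,0],(0,0,255))
for s in(-24,24):
    for v in((0,7),(11,-29),(-10,-29)): dot(seat+B@[v[0]/1e3,s/1e3,v[1]/1e3],(0,255,0))
cv2.imwrite("pics/s5c.png",c)
E
```

```text
(no output)
```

View pics/s5c.png

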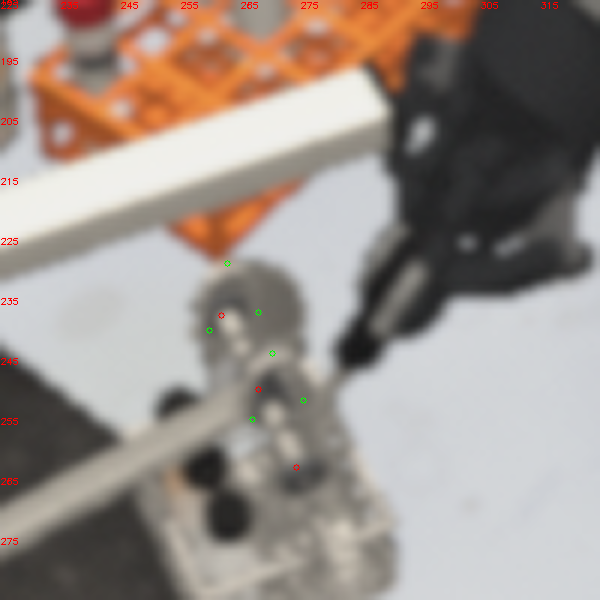

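arm_command(
  gripper=[0.5, 0.5, 0.5, 0.5, 0.5],
  slide=[
    [-0.28, 0, 0.17],
    [-0.45, 0, 0.42],
    [-0.62, 0, 0.66],
    [-0.8, 0, 0.91],
    [-0.8, 0, 0.91],
  ],
  turn=[
    [0, 0, 0],
    [0, 0, 0],
    [0, 0, 0],
    [0, 0, 0],
    [0, 0, 0],
  ],
)

```text
clock: 6.72
position: [0.46, -0.0173, 0.2572]
tool_rot: [3.141, -0.61, 1.135]
force: [-0.2, 0.2, -5.5]
grip_width: 0.0133
```

```bash
cat >> h.py <<'E'
def rel(n=6):
    import time
    F=[];M=[]
    for i in range(n):
        vision.grab_frame("top"); s=bot.observe();F.append(s["force"]);M.append(s["moment"])
    p,R,s=tool();B=uB(65.2);bar=np.array([.4838,.0327,.25]);seat=p+R@SEAT_T
    np.set_printoptions(precision=2,suppress=True)
    print("t",s["clock"],"seat rel bar0 mm",B.T@(seat-bar)*1e3,"F basket axes",B.T@np.mean(F,0),"sd",np.std(F,0),"M",B.T@np.mean(M,0),"rpy",s["tool_rot"])
E
python3 -c "
from h import *
rel()"
```

```text
t 7.025 seat rel bar0 mm [-1.82  0.31 33.23] F basket axes [-0.03  0.19 -5.83] sd [0.33 0.4  0.6 ] M [0.   1.72 0.02] rpy [ 3.14 -0.61  1.14]
```

arm_command(
  gripper=[0.5, 0.5, 0.5, 0.5, 0.5],
  slide=[
    [-0.17, 0, 0.25],
    [-0.34, 0, 0.49],
    [-0.52, 0, 0.74],
    [-0.69, 0, 0.98],
    [-0.86, 0, 1.23],
  ],
  turn=[
    [0, 0, 0],
    [0, 0, 0],
    [0, 0, 0],
    [0, 0, 0],
    [0, 0, 0],
  ],
)

```text
clock: 7.65
position: [0.4601, -0.0174, 0.2422]
tool_rot: [3.141, -0.61, 1.135]
force: [0.4, 0.1, -6.3]
grip_width: 0.0135
```

```bash
python3 -c "
from h import *
rel()"
```

```text
t 7.95 seat rel bar0 mm [-1.79  0.31 18.23] F basket axes [-0.46 -0.11 -6.03] sd [0.39 0.71 0.58] M [-0.02  1.73 -0.  ] rpy [ 3.14 -0.61  1.14]
```

No upward load with the tips 11 mm below the bar's top level, so the bar is inside the mouths. I'll lower a bit more and feel for centring along x.

arm_command(
  gripper=[0.5, 0.5, 0.5, 0.5],
  slide=[
    [-0.15, 0, 0.22],
    [-0.3, 0, 0.44],
    [-0.46, 0, 0.66],
    [-0.46, 0, 0.66],
  ],
  turn=[
    [0, 0, 0],
    [0, 0, 0],
    [0, 0, 0],
    [0, 0, 0],
  ],
)

```text
clock: 8.45
position: [0.46, -0.0174, 0.2342]
tool_rot: [3.141, -0.61, 1.135]
force: [0.4, 0.8, -5.7]
grip_width: 0.013
```

```bash
python3 -c "
from h import *
rel()"
```

```text
t 8.75 seat rel bar0 mm [-1.82  0.31 10.16] F basket axes [-0.1   0.23 -5.97] sd [0.4  0.12 0.41] M [-0.01  1.72  0.  ] rpy [ 3.14 -0.61  1.14]
```

arm_command(
  gripper=[0.5, 0.5, 0.5, 0.5],
  slide=[
    [-0.08, 0, -0.06],
    [-0.16, 0, -0.11],
    [-0.24, 0, -0.17],
    [-0.24, 0, -0.17],
  ],
  turn=[
    [0, 0, 0],
    [0, 0, 0],
    [0, 0, 0],
    [0, 0, 0],
  ],
)

```text
clock: 9.25
position: [0.4588, -0.0202, 0.2344]
tool_rot: [3.141, -0.61, 1.135]
force: [-0.0, -0.3, -5.8]
grip_width: 0.013
```

```bash
python3 -c "
from h import *
rel()"
```

```text
t 9.55 seat rel bar0 mm [-4.72  0.38 10.11] F basket axes [-0.1  -0.31 -6.  ] sd [0.27 0.38 0.32] M [-0.01  1.71  0.01] rpy [ 3.14 -0.61  1.14]
```

arm_command(
  gripper=[0.5, 0.5, 0.5, 0.5],
  slide=[
    [-0.05, 0, -0.04],
    [-0.1, 0, -0.07],
    [-0.16, 0, -0.11],
    [-0.16, 0, -0.11],
  ],
  turn=[
    [0, 0, 0],
    [0, 0, 0],
    [0, 0, 0],
    [0, 0, 0],
  ],
)

```text
clock: 10.05
position: [0.458, -0.0218, 0.2344]
tool_rot: [3.141, -0.61, 1.135]
force: [0.9, 1.0, -5.9]
grip_width: 0.0131
```

```bash
python3 -c "
from h import *
rel()"
```

```text
t 10.35 seat rel bar0 mm [-6.67  0.38 10.1 ] F basket axes [ 0.67 -0.11 -6.4 ] sd [0.66 0.34 0.38] M [-0.    1.65 -0.01] rpy [ 3.14 -0.61  1.14]
```

The free leg touched at seat x ≈ -6.2 mm (estimate frame), so the mouth is centred at about -3. I'll move there and lower, following the bar's arc.

arm_command(
  gripper=[0.5, 0.5, 0.5, 0.5, 0.5],
  slide=[
    [0.15, 0, 0.1],
    [0.295, 0, 0.205],
    [0.18, 0, 0.37],
    [0.065, 0, 0.535],
    [-0.05, 0, 0.7],
  ],
  turn=[
    [0, 0, 0],
    [0, 0, 0],
    [0, 0, 0],
    [0, 0, 0],
    [0, 0, 0],
  ],
)

```text
clock: 10.98
position: [0.4595, -0.0186, 0.2282]
tool_rot: [3.141, -0.61, 1.135]
force: [-0.6, 0.4, -6.5]
grip_width: 0.0132
```

```bash
python3 -c "
from h import *
rel(3)
print('out(mm) per drop:')
for d in (6,10,16,22,26,32,36,42,46,52,56):
    a=np.arcsin(np.sin(.25)-d/165); print(d, round(165*(np.cos(a)-np.cos(.25)),2), round(.25-a,3), end=' | ')
"
```

```text
t 11.125 seat rel bar0 mm [-3.11  0.39  3.97] F basket axes [-0.22  0.24 -6.69] sd [0.45 0.42 0.31] M [0.01 1.74 0.02] rpy [ 3.14 -0.61  1.13]
out(mm) per drop:
6 1.41 0.037 | 10 2.23 0.062 | 16 3.25 0.099 | 22 4.05 0.136 | 26 4.46 0.16 | 32 4.89 0.197 | 36 5.06 0.221 | 42 5.13 0.257 | 46 5.05 0.281 | 52 4.75 0.318 | 56 4.43 0.342 |
```

arm_command(
  gripper=[0.5, 0.5, 0.5, 0.5, 0.5],
  slide=[
    [-0.145, 0, 0.205],
    [-0.3, 0, 0.4],
    [-0.46, 0, 0.535],
    [-0.58, 0, 0.635],
    [-0.69, 0, 0.74],
  ],
  turn=[
    [0, 0, 0],
    [0, 0, 0],
    [0, 0, 0],
    [0, 0, 0],
    [0, 0, 0],
  ],
)

```text
clock: 11.75
position: [0.459, -0.02, 0.2183]
tool_rot: [3.141, -0.61, 1.135]
force: [-1.5, -4.2, -4.1]
grip_width: 0.0133
```

```bash
python3 -c "
from h import *
rel(4)"
```

```text
t 11.95 seat rel bar0 mm [-4.57  0.29 -5.93] F basket axes [-3.82  0.27 -4.42] sd [0.43 0.32 0.47] M [-0.05  2.02 -0.08] rpy [ 3.14 -0.61  1.14]
```

Fx is -3.8 N, so something presses toward -x. Easing back 1.7 mm stays within the hook play.

arm_command(
  gripper=[0.5, 0.5, 0.5],
  slide=[
    [-0.07, 0, -0.05],
    [-0.14, 0, -0.1],
    [-0.14, 0, -0.1],
  ],
  turn=[
    [0, 0, 0],
    [0, 0, 0],
    [0, 0, 0],
  ],
)

```text
clock: 12.32
position: [0.4582, -0.0211, 0.2185]
tool_rot: [3.141, -0.61, 1.136]
force: [-0.1, 2.5, -5.9]
grip_width: 0.013
```

```bash
python3 -c "
from h import *
rel(6)
im=vision.grab_frame('scene');cv2.imwrite('pics/scene6.png',im)
im=im[170:290,215:345];cv2.imwrite('pics/s6c.png',cv2.resize(im,None,fx=5,fy=5,interpolation=cv2.INTER_CUBIC))"
```

```text
t 12.625 seat rel bar0 mm [-6.08  0.5  -5.9 ] F basket axes [ 3.06  0.51 -5.96] sd [0.36 0.56 0.51] M [ 0.06  1.14 -0.  ] rpy [ 3.14 -0.61  1.14]
```

View pics/s6c.png

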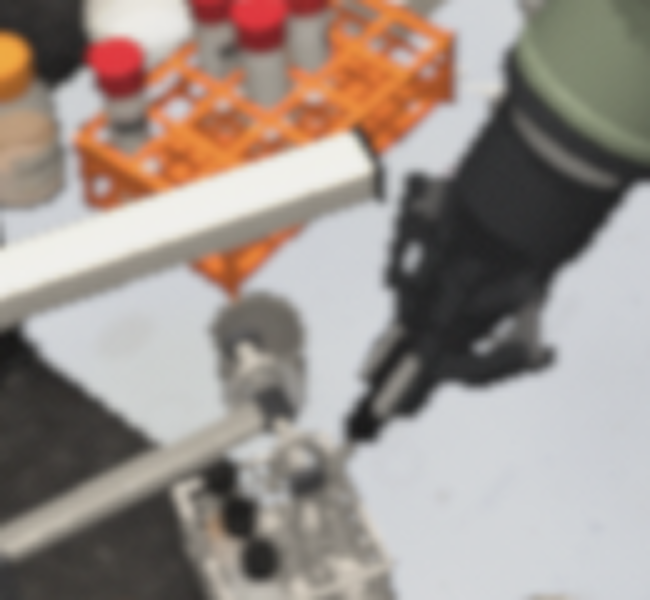

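The hand is clear of the boom in this view, with the boom's end about 5 px (original scale) from the gripper outline. So the Fx load comes from the hooks centring on the bar: Fx is near zero at x ≈ -5.4 here, meaning base offset is about -4 mm. I'll keep lowering along the arc.

arm_command(
  gripper=[0.5, 0.5, 0.5, 0.5, 0.5],
  slide=[
    [-0.1, 0, 0.175],
    [-0.245, 0, 0.33],
    [-0.39, 0, 0.47],
    [-0.535, 0, 0.615],
    [-0.675, 0, 0.76],
  ],
  turn=[
    [0, 0, 0],
    [0, 0, 0],
    [0, 0, 0],
    [0, 0, 0],
    [0, 0, 0],
  ],
)

```text
clock: 13.3
position: [0.4578, -0.0226, 0.2081]
tool_rot: [3.141, -0.61, 1.135]
force: [1.1, 0.6, -4.1]
grip_width: 0.0133
```

```bash
python3 -c "
from h import *
rel(5)"
```

```text
t 13.55 seat rel bar0 mm [ -7.4    0.29 -15.96] F basket axes [ 0.68 -0.43 -4.05] sd [0.27 0.48 0.48] M [ 0.    1.26 -0.07] rpy [ 3.14 -0.61  1.14]
```

arm_command(
  gripper=[0.5, 0.5, 0.5, 0.5, 0.5],
  slide=[
    [-0.125, 0, 0.18],
    [-0.275, 0, 0.345],
    [-0.425, 0, 0.51],
    [-0.58, 0, 0.69],
    [-0.715, 0, 0.845],
  ],
  turn=[
    [0, 0, 0],
    [0, 0, 0],
    [0, 0, 0],
    [0, 0, 0],
    [0, 0, 0],
  ],
)

```text
clock: 14.18
position: [0.4574, -0.0234, 0.1971]
tool_rot: [3.141, -0.61, 1.135]
force: [0.8, 0.4, -2.4]
grip_width: 0.013
```

```bash
python3 -c "
from h import *
rel(5)"
```

```text
t 14.425 seat rel bar0 mm [ -8.39   0.34 -26.99] F basket axes [ 0.71 -0.43 -2.95] sd [0.31 0.12 0.47] M [-0.05  0.99 -0.11] rpy [ 3.14 -0.61  1.14]
```

arm_command(
  gripper=[0.5, 0.5, 0.5, 0.5, 0.5],
  slide=[
    [-0.125, 0, 0.18],
    [-0.26, 0, 0.355],
    [-0.395, 0, 0.53],
    [-0.53, 0, 0.705],
    [-0.66, 0, 0.88],
  ],
  turn=[
    [0, 0, 0],
    [0, 0, 0],
    [0, 0, 0],
    [0, 0, 0],
    [0, 0, 0],
  ],
)

```text
clock: 15.05
position: [0.4572, -0.0237, 0.1861]
tool_rot: [3.141, -0.61, 1.135]
force: [1.0, 0.9, -0.8]
grip_width: 0.0131
```

```bash
python3 -c "
from h import *
rel(5)"
```

```text
t 15.3 seat rel bar0 mm [ -8.75   0.32 -37.99] F basket axes [ 0.97 -0.22 -1.71] sd [0.34 0.55 0.67] M [-0.03  0.77 -0.08] rpy [ 3.14 -0.61  1.14]
```

arm_command(
  gripper=[0.5, 0.5, 0.5, 0.5, 0.5],
  slide=[
    [-0.115, 0, 0.165],
    [-0.23, 0, 0.33],
    [-0.345, 0, 0.49],
    [-0.43, 0, 0.615],
    [-0.515, 0, 0.735],
  ],
  turn=[
    [0, 0, 0],
    [0, 0, 0],
    [0, 0, 0],
    [0, 0, 0],
    [0, 0, 0],
  ],
)

```text
clock: 15.92
position: [0.4572, -0.0237, 0.1772]
tool_rot: [3.141, -0.61, 1.135]
force: [1.0, 2.0, -0.6]
grip_width: 0.0131
```

```bash
python3 -c "
from h import *
rel(8)"
```

```text
t 16.325 seat rel bar0 mm [ -8.74   0.34 -46.93] F basket axes [ 2.01 -0.35 -0.42] sd [0.34 0.72 0.54] M [-0.01  0.3  -0.1 ] rpy [ 3.14 -0.61  1.14]
```

arm_command(
  gripper=[0.5, 0.5, 0.5, 0.5, 0.5],
  slide=[
    [-0.04, 0, 0.095],
    [-0.08, 0, 0.185],
    [-0.125, 0, 0.28],
    [-0.15, 0, 0.32],
    [-0.15, 0, 0.32],
  ],
  turn=[
    [0, 0, 0],
    [0, 0, 0],
    [0, 0, 0],
    [0, 0, 0],
    [0, 0, 0],
  ],
)

```text
clock: 16.95
position: [0.4574, -0.0232, 0.1738]
tool_rot: [3.141, -0.61, 1.135]
force: [0.2, 0.5, -0.4]
grip_width: 0.0129
```

```bash
python3 -c "
from h import *
rel(10)"
```

```text
t 17.45 seat rel bar0 mm [ -8.2    0.3  -50.47] F basket axes [ 0.34 -0.17  0.09] sd [0.39 0.45 0.33] M [ 0.02  0.52 -0.04] rpy [ 3.14 -0.61  1.14]
```

Forces are now near zero, so the bar carries the full weight. The leftover My of about 0.5 matches the empty tilted-hand reading from before the grasp. I'll hold, ease the grip to 20 N, then open gradually.

arm_command(
  gripper=[0.8, 0.8, 0.8, 0.8, 0.8],
  slide=[
    [0, 0, 0],
    [0, 0, 0],
    [0, 0, 0],
    [0, 0, 0],
    [0, 0, 0],
  ],
  turn=[
    [0, 0, 0],
    [0, 0, 0],
    [0, 0, 0],
    [0, 0, 0],
    [0, 0, 0],
  ],
  force=20,
)

```text
clock: 18.08
position: [0.4575, -0.0232, 0.1738]
tool_rot: [3.141, -0.61, 1.135]
force: [0.7, -0.2, 0.1]
grip_width: 0.0131
```

```bash
python3 -c "
from h import *
rel(8)"
```

```text
t 18.475 seat rel bar0 mm [ -8.21   0.3  -50.48] F basket axes [ 0.39 -0.51  0.48] sd [0.69 0.37 0.52] M [ 0.01  0.54 -0.07] rpy [ 3.14 -0.61  1.14]
```

arm_command(
  gripper=[1.4, 1.5, 1.6, 1.8, 2.2],
  slide=[
    [0, 0, 0],
    [0, 0, 0],
    [0, 0, 0],
    [0, 0, 0],
    [0, 0, 0],
  ],
  turn=[
    [0, 0, 0],
    [0, 0, 0],
    [0, 0, 0],
    [0, 0, 0],
    [0, 0, 0],
  ],
)

```text
clock: 19.1
position: [0.4574, -0.0232, 0.1738]
tool_rot: [3.141, -0.61, 1.135]
force: [0.2, -0.8, -0.7]
grip_width: 0.0219
```

arm_command(
  gripper=[2.6, 3.0, 3.4, 3.4],
  slide=[
    [0, 0, 0],
    [0, 0, 0],
    [0, 0, 0],
    [0, 0, 0],
  ],
  turn=[
    [0, 0, 0],
    [0, 0, 0],
    [0, 0, 0],
    [0, 0, 0],
  ],
)

```text
clock: 19.6
position: [0.4574, -0.0232, 0.1738]
tool_rot: [3.141, -0.61, 1.135]
force: [0.1, -0.0, 0.1]
grip_width: 0.0342
```

```bash
python3 -c "
from h import *
rel(6); im=vision.grab_frame('wrist');cv2.imwrite('pics/w7.png',im)
g=cv2.imread('pics/w5.png')
for n,f in(('now',im),('held',g)):
    k=(f.max(2)<50)[200:340,290:350];print(n,k.sum(), np.nonzero(k.any(0))[0][[0,-1]]+290)
"
```

```text
t 19.9 seat rel bar0 mm [ -8.19   0.33 -50.47] F basket axes [ 0.26 -0.5  -0.14] sd [0.52 0.19 0.44] M [ 0.02  0.62 -0.01] rpy [ 3.14 -0.61  1.14]
now 3242 [290 349]
held 4501 [290 349]
```

arm_command(
  gripper=[3.4, 3.4, 3.4, 3.4, 3.4],
  slide=[
    [0, 0, -0.7],
    [0, 0, -2],
    [0, 0, -4],
    [0, 0, -6.5],
    [0, 0, -9],
  ],
  turn=[
    [0, 0, 0],
    [0, 0, 0],
    [0, 0, 0],
    [0, 0, 0],
    [0, 0, 0],
  ],
)

```text
clock: 20.58
position: [0.4352, -0.0705, 0.2485]
tool_rot: [3.141, -0.61, 1.135]
force: [0.1, -0.1, -0.3]
grip_width: 0.0339
```

arm_command(
  gripper=[3.4, 3.4, 3.4, 3.4],
  slide=[
    [-2, 0, -4],
    [-4, 0, -6],
    [-5, 0, -7],
    [-5, 0, -7],
  ],
  turn=[
    [0, 0, 0],
    [0, 0, 0],
    [0, 0, 0],
    [0, 0, 0],
  ],
)

```text
clock: 21.08
position: [0.4013, -0.1437, 0.2763]
tool_rot: [3.141, -0.61, 1.134]
force: [0.9, 1.2, 0.4]
grip_width: 0.034
```

```bash
python3 - <<'E'
from h import *
import time
m=vision.camera_model("wrist");im=vision.grab_frame("wrist")
A=vision.grab_frame("scene")
for i in range(10): vision.grab_frame("top")
Bm=vision.grab_frame("scene"); d=cv2.absdiff(A,Bm)[190:300,200:330]; print("scene diff max",d.max(),d.mean(),tool()[2]["clock"],tool()[2]["force"])
t=vision.grab_frame("top")
c1=cv2.resize(Bm[180:310,200:330],(520,520),interpolation=cv2.INTER_CUBIC)
c2=cv2.resize(im,(0,0),fx=.42,fy=.42); c3=cv2.resize(t[165:255,210:310],(270,243),interpolation=cv2.INTER_CUBIC)
o=np.zeros((520,800,3),np.uint8);o[:,:520]=c1;o[:168,525:525+268]=c2[:168,:268];o[200:443,525:795]=c3;cv2.imwrite("pics/fin.png",o)
E
```

```text
scene diff max 7 0.4219347319347319 21.725 [ 0.79324189  0.35773892 -0.50830078]
```

View pics/fin.png

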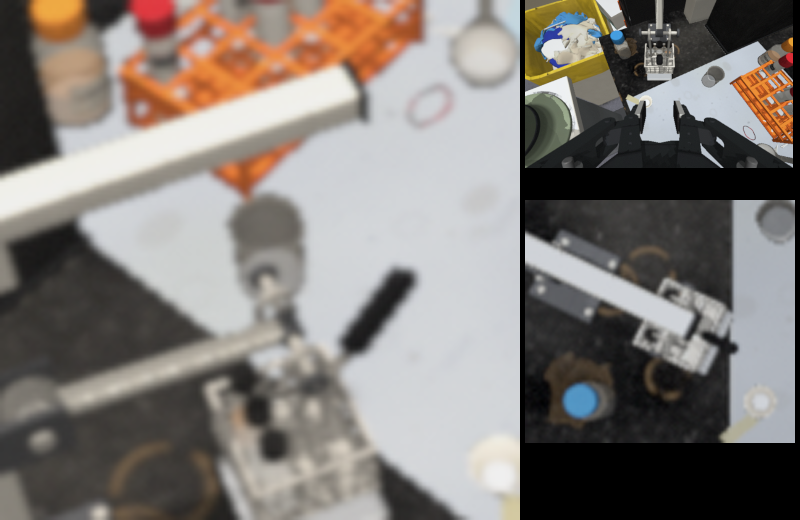

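The basket hangs on the bar, level and still, with the arm sunk. The gripper is clear, the scene is static, and nothing on the bench looks disturbed. I'll hand in now.

```bash
python3 -c "
from workcell import bot, job_done
print(job_done()); print(bot.observe()['clock'])"
```

```text
the job is handed in; nothing more can be done
None
the job is handed in; nothing more can be done
```

The basket is hanging by its hooks on the cross bar and I handed the job in at about 21.7 s of the 54 s. No verdict was reported.

**What I did:**
- I gripped the slanted handle with the hand tilted the same 35°. After the lift the hooks sat at the same wrist-camera pixels as before, so nothing slipped; the basket weighs about 6 N.
- I approached from the free end and lowered the basket about 50 mm along the bar's arc.
- I let go only when the wrist force was within about 0.6 N of zero on every axis. I eased the grip to 20 N, opened gradually and backed out along the handle.

**Last checks:**
- In the final picture the basket hangs level with the arm sunk. My estimate is about 0.3 rad, from the 50 mm of lowering.
- Two scene pictures about 0.5 s apart were the same to within image noise.
- The gripper was well clear, and the crucible, bottle and beaker in the final crops looked undisturbed. The rack was outside them and was not checked.

**Disagreements:**
- The wrist camera placed the bar about 4 mm farther in than the hooks found it. The top and scene views had hinted at 3–5 mm the same way. I corrected this by feel, which briefly put 3–4 N of side load on the bar.
- At hang height the boom blocked the wrist camera, so I judged the seating from forces and the outside views. I had no direct reading of the arm's joint angle or speed.

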